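Snap the lunch box lid shut all the way round

TASK

The lid of the turquoise lunch box is laid on but not closed: the rim section on each of its four sides still stands proud. Press down round the rim with your fingertips, section by section in any order, until all four have clicked shut and sit flush with the lid's corners, then take your hand away. Only press: do not lift, tip or push the box out of its place, and leave everything else on the worktop where it stands.

Things in the scene. Friction and masses are not known exactly. Their poses are not given: they have to be found in the camera images.
- lunchbox: turquoise lunch box with its lid laid on, standing loose, about 0.6 kg; 184 (x) x 136 (y) mm over the lid, 196 x 148 over the clip tabs. Origin: centre of underside; x along the long side, z up. Lid: middle panel with top at 68 mm height, four fixed 27 mm square corners with tops at 72 mm, and between them four snap-fit rim sections, one per side, all standing 8 mm above the corners at the start
- rim_front_top (a point): centre of the top face of the lid's rim section on the box's -x side (short side): a flat strip 76 mm long (along the box's y) and 26 mm wide, at [-79, 0] mm in the box's x, y; its top is 80 mm above the box's underside while open and 72 mm when shut. Axes parallel to the box's
- rim_front (a joint): how far the section at the box's -x side is pressed down: 0 m = open (8 mm proud), 0.008 m = clicked shut, flush with the corners. It resists with about 8 N at first and less on the way down, springs back up if let go before about 5 mm, and past about 5 mm snaps to 8 mm by itself and stays there
- rim_back_top (a point): centre of the top face of the lid's rim section on the box's +x side (short side): a flat strip 76 mm long (along the box's y) and 26 mm wide, at [79, 0] mm in the box's x, y; its top is 80 mm above the box's underside while open and 72 mm when shut. Axes parallel to the box's
- rim_back (a joint): how far the section at the box's +x side is pressed down: 0 m = open (8 mm proud), 0.008 m = clicked shut, flush with the corners. It resists with about 8 N at first and less on the way down, springs back up if let go before about 5 mm, and past about 5 mm snaps to 8 mm by itself and stays there
- rim_left_top (a point): centre of the top face of the lid's rim section on the box's +y side (long side): a flat strip 124 mm long (along the box's x) and 26 mm wide, at [0, 55] mm in the box's x, y; its top is 80 mm above the box's underside while open and 72 mm when shut. Axes parallel to the box's
- rim_left (a joint): how far the section at the box's +y side is pressed down: 0 m = open (8 mm proud), 0.008 m = clicked shut, flush with the corners. It resists with about 8 N at first and less on the way down, springs back up if let go before about 5 mm, and past about 5 mm snaps to 8 mm by itself and stays there
- rim_right_top (a point): centre of the top face of the lid's rim section on the box's -y side (long side): a flat strip 124 mm long (along the box's x) and 26 mm wide, at [0, -55] mm in the box's x, y; its top is 80 mm above the box's underside while open and 72 mm when shut. Axes parallel to the box's
- rim_right (a joint): how far the section at the box's -y side is pressed down: 0 m = open (8 mm proud), 0.008 m = clicked shut, flush with the corners. It resists with about 8 N at first and less on the way down, springs back up if let go before about 5 mm, and past about 5 mm snaps to 8 mm by itself and stays there
- ramekin: white ceramic ramekin, 80 mm across, 42 mm tall, standing close beside the lunch box on its +y (left) side; a bystander; origin at the centre of its underside
- sippy_cup: cream toddler's sippy cup, 64 mm across, 107 mm tall with its spout, two loop handles 109 mm over all; stands beside the lunch box on its -y (right) side; a bystander; origin at the centre of its underside
- pump_bottle: white pump-top dispenser, 68 mm across, 174 mm tall, beyond the lunch box; a bystander; origin at the centre of its underside
- steel_bowl: steel bowl, 130 mm across, 50 mm tall, far to the left; a bystander; origin at the centre of its underside
- spoon: steel spoon, 170 mm long, lying flat, far to the right; a bystander; origin at its lying middle
- jar: amber glass jar, 72 mm across, 100 mm tall, beyond the lunch box; a bystander; origin at the centre of its underside
- snack_tub: round lidded snack tub, 98 mm across, 54 mm tall, already shut, far to the right; a bystander; origin at the centre of its underside
Things that resemble listed ones, but are neither listed nor needed, are in the scene too. Leave any blue or brown look-alike of the lunchbox alone.

How it is judged:
By the outcome, as a careful person would: the job done as asked, in the order asked, and still so for the second after the job is handed in, with the robot touching nothing.
It also fails if it takes over 45 s, if anything falls off the work surface, if the arm or the gripper's body presses on something with over 40 N, if the wrist force passes 120 N, or if a joint passes its speed limit or range.

ROBOT

A 6-joint arm with a two-finger parallel gripper is mounted at the origin on the work surface. World frame = base frame: x ahead of the robot, y to its left, z up, the work surface at z = 0. Lengths are in m, angles in rad, forces in N, time in s.
With the tool pointing down it reaches from about 0.3 to 0.775 m from the base axis. Payload 14.6 kg.
Tool frame: the origin (TCP) lies at the very end of the fingers, on their centre line; the grasp point (between the pads) lies 19 mm behind it; z points along the fingers, y is the line along which they close (so a half turn about z gives the same grasp; the last joint's range is limited). The gripper opens to 94 mm and grips with 3 to 60 N. Pads are 16 mm wide; open, the fingers measure 119 mm over their backs; the gripper's body (75 mm by 177 mm) begins 78 mm behind the grasp point.
Start: joints at [-1.354, 0.3, 1.521, -0, 1.321, -0.067], TCP at [0.154, -0.528, 0.205] pointing down, gripper open.
Joint ranges: [-3.03, 3.03], [-0.79, 2.21], [0.23, 2.52], [-1.04, 4.18], [0, 3.07], [-2.55, 2.55]. Speed limits (rad/s): [2.22, 2.22, 2.57, 3.14, 3.14, 3.14].

INTERFACE

Orientations are given as [roll, pitch, yaw] about the fixed x, y, z axes, in that order (R = Rz(yaw) Ry(pitch) Rx(roll)).
In Python, from station import ctrl gives the robot as it stands.
- The arm moves only by the tool move_arm, never from a script. Its argument "increments" is a list of rows, each a list of 7 numbers: the opening, from 0 (shut) to 1 (fully open), then the shift along the tool's x, y, z in units of 50 mm (1.0 is 50 mm), then the turn, a rotation vector about the tool's x, y, z in rad. In form: [[claw, tx, ty, tz, rx, ry, rz], ...]. A call has 1 to 20 rows; each row shifts and turns the commanded pose from where the row before left it, along the tool's axes as they then stand; what a row does not reach is not made up. A row lasts 1/10 s, in which the tool goes at most 50 mm and 8.59 degrees, less where a joint would pass 70% of its speed; a pose out of reach is approached as far as the arm can. A call is refused whole if a number of a shift passes 1 or a number of a turn 0.15, either way. A call with a gripper value outside its range is refused whole. The fingers move at their own pace and stop on an object; "force" is the grip in N (left out, the last holds). Time passes only in rows, so rows that do not move let the fingers close. It gives the time, the measured TCP pose, the force, the opening and the grip force at its end, in the units of the state.
- ctrl.get_obs(): the state, without advancing time (a new reading comes with each control period).
- ctrl.camera(name): name is "scene" or "top" or "wrist"; returns a dict with "color" (480x640x3 uint8, blue, green, red), "K" (3x3 intrinsics, pixels), "distortion" ([k1, k2, p1, p2, k3] as OpenCV has them; the pictures are not rectified), "pose" (4x4, takes a point from camera to world coordinates); the wrist camera has in their place "tool_from_camera" (4x4, takes a point from camera to tool coordinates, whose origin is the TCP and whose axes are the flange's). Camera axes: x right, y down, z forward; pixel columns grow to the right and rows downward; lengths in m; the calibration is good to about 2 mm. A picture is of the moment at which its call begins: read the wrist's pose just before it. There is no depth.
- ctrl.hand_in(): hands the job in; it is judged then, once.
Trained networks look in a picture, given as the dict that the camera call returned (one of the last four; its "shot" number tells which), for a name from the list of things; names that differ only in an ending like _2 or _b are one class to them, and where a whole thing is asked for, a point or a joint stands for the part that bears it (a point fixed in the world has none). Each returns a list of dicts, best first, with "conf" (0 to 1); they miss things now and then, are a little off and sometimes report something else, mostly with a low value. They report only what shows in the picture. A call takes as long as a camera call. They do not tell look-alikes from the thing itself.
- ctrl.cut_out(name, picture): "mask" (480x640 bool, what is visible of it) and "centre" ([row, column] in pixels, amid what is visible of it).
The state is a dict: "time_s": time; "qpos": joint angles; "joint_vel": joint speeds; "tau": joint torques, N m; "ee_pos": TCP position; "eef_rot": TCP orientation; "force": force on the tool from outside, world axes, zero at the start; "moment": the same for the moment, N m; "grip_width": finger opening in m; "grip_force": force on a finger pad.
Only numpy, scipy, OpenCV 4.12 (cv2) and the standard library are available. Lean on these libraries where they do the work, as an engineer would, in place of code of your own. Each camera call takes 0.05 s, during which the arm holds its last target. There are 200 camera calls.

## Working session

There is one attempt and no reset: what is moved stays moved. The work goes in short steps, Python scripts to look and compute and a tool call to move; the robot and the scene stay as the last step left them, time stands still between calls to the robot, and variables do not carry over. Pictures are saved under pics/ and viewed, at most 10 in all, crops included, and the job is handed in when it is done.

Besides the shell and the picture viewer there is one more tool, called after "Call:" as name(argument=value, ...), one argument or row to a line, values as JSON. move_arm: Moves the arm, as the interface text tells. Its arguments: {"type":"object","properties":{"increments":{"type":"array","items":{"type":"array","items":{"type":"number"}}},"force":{"type":"number"}},"required":["increments"]}

```bash
mkdir -p pics
python3 - <<'E'
from station import ctrl
import cv2,numpy as np
o=ctrl.get_obs();print(o)
for n in("top","scene"):
    p=ctrl.camera(n);cv2.imwrite(f"pics/{n}1.png",p["color"]);print(n,p["K"],p["distortion"],p["pose"])
    for d in ctrl.cut_out("lunchbox",p):print(d["conf"],d["centre"],d["mask"].sum())
E
```

```text
{'time_s': 0.0, 'qpos': array([-1.35358104e+00,  3.00492713e-01,  1.52158075e+00, -4.46771967e-06,
        1.32069256e+00, -6.65923685e-02]), 'joint_vel': array([-0.00030833,  0.00110305, -0.00116107,  0.00031573, -0.00104398,
       -0.00015834]), 'tau': array([ 3.26698946e-04, -5.31817102e+01, -3.52729797e+01,  7.08591565e-02,
        2.44798040e-02, -9.96976155e-05]), 'ee_pos': array([ 0.15395077, -0.52774201,  0.20487461]), 'eef_rot': array([-3.14042160e+00, -7.37616678e-05,  2.83808717e-01]), 'force': array([-0.10776147, -0.32140898,  1.0868972 ]), 'moment': array([-0.02044365, -0.01537073,  0.00603188]), 'grip_force': 0.0, 'grip_width': 0.09404693822602335}
top [[624.2568319    0.         326.32685653]
 [  0.         624.2568319  238.82591532]
 [  0.           0.           1.        ]] [-0.11356774  0.          0.          0.          0.        ] [[-1.24972012e-03 -9.89717718e-01  1.43028935e-01  3.26607839e-01]
 [-9.99935740e-01 -3.74767233e-04 -1.13302500e-02  1.34472175e-02]
 [ 1.12673517e-02 -1.43033903e-01 -9.89653651e-01  1.64780298e+00]
 [ 0.00000000e+00  0.00000000e+00  0.00000000e+00  1.00000000e+00]]
0.87 [323.7, 302.4] 4183
0.68 [348.3, 201.1] 4219
0.6 [230.6, 337.8] 3967
scene [[435.77088112   0.         321.91047403]
 [  0.         435.77088112 238.50859123]
 [  0.           0.           1.        ]] [0.03405604 0.         0.         0.         0.        ] [[ 0.11070065  0.57919555 -0.80763722  1.44604008]
 [ 0.99372429 -0.07762384  0.08053931 -0.10727929]
 [-0.0160439  -0.81148448 -0.58415369  0.73750942]
 [ 0.          0.          0.          1.        ]]
0.85 [259.1, 314.3] 3605
0.67 [206.4, 339.1] 2623
0.62 [237.2, 230.2] 3269
```

View pics/top1.png

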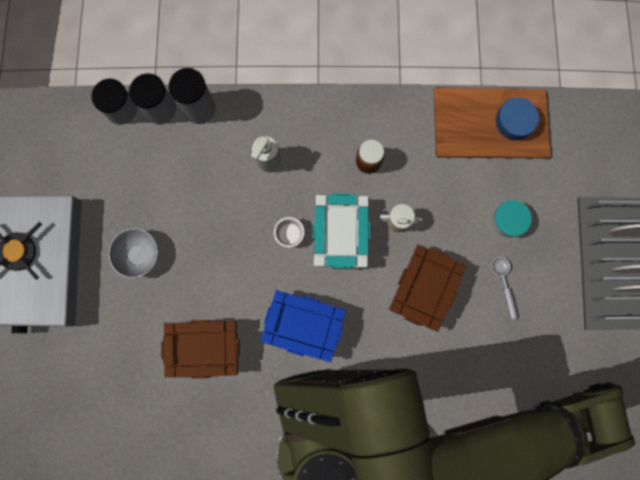

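View pics/scene1.png

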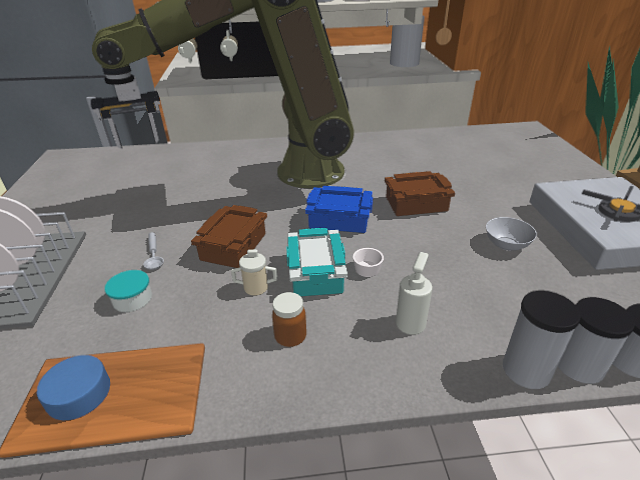

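The top picture shows the turquoise box at about (342,231) px, with its long side vertical (along world x). The ramekin is to its left, the sippy cup to its right, and the blue and brown boxes are nearer the robot.

```bash
cat > h.py <<'E'
import cv2,numpy as np
def toplane(px,p,pose,z):
    n=cv2.undistortPoints(np.array(px,float).reshape(-1,1,2),p["K"],np.array(p["distortion"]))[:,0]
    d=np.c_[n,np.ones(len(n))]@pose[:3,:3].T; o=pose[:3,3]
    return (o+d*((z-o[2])/d[:,2])[:,None])[:,:2]
def topx(P,p,pose):
    P=np.array(P,float);T=np.linalg.inv(pose);c=P@T[:3,:3].T+T[:3,3]
    return cv2.projectPoints(c,np.zeros(3),np.zeros(3),p["K"],np.array(p["distortion"]))[0][:,0]
def teal(img):
    h=cv2.cvtColor(img,cv2.COLOR_BGR2HSV);return cv2.inRange(h,(80,120,50),(97,255,255))
E
python3 - <<'E'
from station import ctrl
from h import *
p=ctrl.camera("top");m=teal(p["color"]);m[:,400:]=0
n,l,s,c=cv2.connectedComponentsWithStats(m)
for i in range(1,n):
    if s[i,4]>30: print(s[i],c[i],toplane([c[i]],p,p["pose"],.08))
for d in ctrl.cut_out("lunchbox",p):
    if abs(d["centre"][0]-230)<10:
        ct=np.argwhere(d["mask"])[:,::-1].astype(float)
        w=toplane(ct,p,p["pose"],.072);r=cv2.minAreaRect((w*1000).astype(np.float32));print(r)
for nm,z in(("ramekin",.03),("sippy_cup",.06),("pump_bottle",.1),("jar",.06)):
    for d in ctrl.cut_out(nm,p)[:1]:print(nm,d["conf"],toplane([d["centre"][::-1]],p,p["pose"],z))
E
```

```text
[327 194  30  11 272] [341.29044118 198.87132353] [[ 0.65669569 -0.04299309]]
[313 206  12  47 466] [319.00643777 229.34978541] [[0.57753518 0.01408504]]
[358 207  12  47 467] [363.35546039 230.46466809] [[ 0.57473326 -0.09878929]]
[326 257  30  11 302] [340.55960265 261.65231788] [[ 0.49495837 -0.0403774 ]]
((576.7634887695312, -42.270477294921875), (148.5635986328125, 194.25320434570312), 89.97720336914062)
ramekin 0.71 [[0.57952857 0.09226804]]
sippy_cup 0.7 [[ 0.60750787 -0.19404162]]
pump_bottle 0.92 [[0.77106939 0.15485081]]
jar 0.74 [[ 0.77511179 -0.12694581]]
```

Call:
move_arm(
  increments=[
    [1,0,0,-0.3,0,0,0.15],
    [1,0,0,-0.3,0,0,0.15],
    [1,0.56,-0.65,-0.04,0,0,0],
    [1,0.56,-0.65,-0.04,0,0,0],
    [1,0.56,-0.65,-0.04,0,0,0],
    [1,0.56,-0.65,-0.04,0,0,0],
    [1,0.56,-0.65,-0.04,0,0,0],
    [1,0.56,-0.65,-0.04,0,0,0],
    [1,0.56,-0.65,-0.04,0,0,0],
    [1,0.56,-0.65,-0.04,0,0,0],
    [1,0.56,-0.65,-0.04,0,0,0],
    [1,0.56,-0.65,-0.04,0,0,0],
    [1,0.56,-0.65,-0.04,0,0,0],
    [1,0.56,-0.65,-0.04,0,0,0],
    [1,0.56,-0.65,-0.04,0,0,0],
    [1,0.56,-0.65,-0.04,0,0,0],
    [1,0.56,-0.65,-0.04,0,0,0],
    [1,0,0,0,0,0,0],
    [1,0,0,0,0,0,0],
  ],
)

```text
time_s: 2.4
ee_pos: [0.5818, -0.047, 0.265]
eef_rot: [3.142, 0.001, -0.015]
force: [-0.6, 0.2, -0.2]
grip_width: 0.0942
grip_force: 0.0
```

Run:
```python
from station import ctrl
from h import *
from scipy.spatial.transform import Rotation as R
o=ctrl.get_obs();print(o["ee_pos"],o["eef_rot"],o["force"],o["qpos"])
p=ctrl.camera("wrist");T=np.eye(4);T[:3,:3]=R.from_euler("xyz",o["eef_rot"]).as_matrix();T[:3,3]=o["ee_pos"]
pose=T@p["tool_from_camera"];print(pose)
img=p["color"].copy();m=teal(img)
n,l,s,c=cv2.connectedComponentsWithStats(m)
for i in range(1,n):
    if s[i,4]>300:
        q=np.argwhere(l==i)[:,::-1];w=toplane(q,p,pose,.08);print(s[i],toplane([c[i]],p,pose,.08),cv2.minAreaRect((w*1000).astype(np.float32)))
cv2.imwrite("pics/w1.png",img)
```

```text
[ 0.58184279 -0.04696073  0.26495308] [ 3.14151133e+00  8.58394169e-04 -1.48633455e-02] [-0.57255261  0.16670809 -0.21901685] [-1.43188124e-01  3.40470851e-01  1.33053123e+00 -1.91451277e-04
  1.47143150e+00  1.44249059e+00]
[[-1.20364624e-02 -9.58235653e-01 -2.85726368e-01  6.67108623e-01]
 [-9.99927310e-01  1.13328565e-02  4.11596691e-03 -4.92819193e-02]
 [-7.05970310e-04  2.85755140e-01 -9.58302406e-01  4.44507878e-01]
 [ 0.00000000e+00  0.00000000e+00  0.00000000e+00  1.00000000e+00]]
[ 269  116   83   34 2546] [[ 0.6597071  -0.04149702]] ((660.7577514648438, -41.44315719604492), (74.42518615722656, 28.87537384033203), 89.33969116210938)
[ 234  155   34  125 3467] [[0.58437238 0.01553984]] ((580.7723388671875, 17.054136276245117), (29.705602645874023, 122.08843994140625), 88.8978500366211)
[ 353  156   33  125 3458] [[ 0.5821858  -0.09591412]] ((578.4242553710938, -97.14793395996094), (29.54275894165039, 122.06684112548828), 89.42662048339844)
[ 273  284   74   27 1880] [[ 0.50026924 -0.03833233]] ((499.36248779296875, -38.32503128051758), (74.52320861816406, 28.880950927734375), 89.35452270507812)
```

View pics/w1.png

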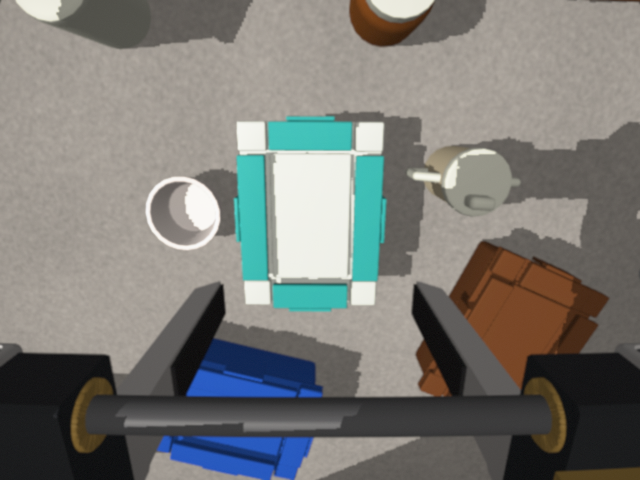

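The wrist picture shows the box squarely framed, with turquoise strips at about (310,135), (252,217), (369,217) and (310,296) px. The box centre is about (0.579, -0.040) and the yaw about -0.02, which agrees with the top camera to 4 mm. The open fingers are 53 mm either side of centre, so they can press both long sections together in balance.

Call:
move_arm(
  increments=[
    [1,-0.06,-0.14,0,0,0,0.004],
    [1,0,0,0.5,0,0,0],
    [1,0,0,0.5,0,0,0],
    [1,0,0,0.5,0,0,0],
    [1,0,0,0.5,0,0,0],
    [1,0,0,0.5,0,0,0],
    [1,0,0,0.4,0,0,0],
    [1,0,0,0.3,0,0,0],
    [1,0,0,0.2,0,0,0],
    [1,0,0,0.1,0,0,0],
    [1,0,0,0,0,0,0],
    [1,0,0,0,0,0,0],
  ],
)

```text
time_s: 3.65
ee_pos: [0.5792, -0.0405, 0.0912]
eef_rot: [3.141, -0.001, -0.02]
force: [0.8, 0.5, 0.1]
grip_width: 0.0936
grip_force: 0.0
```

Run:
```python
from station import ctrl
from h import *
p=ctrl.camera("wrist");cv2.imwrite("pics/w2.png",p["color"])
```

```text
(no output)
```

View pics/w2.png

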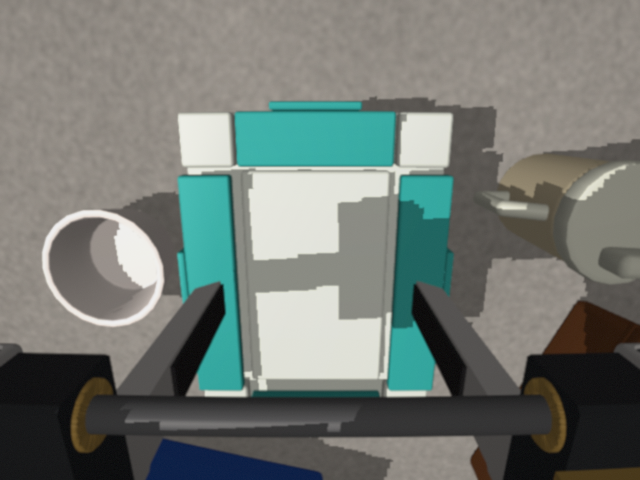

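Both fingertips (about 215,285 and 427,285 px) are over the two long strips, clear of the ramekin and cup. I'll press gently.

Call:
move_arm(
  increments=[
    [1,0,0,0.1,0,0,0],
    [1,0,0,0.1,0,0,0],
    [1,0,0,0.06,0,0,0],
    [1,0,0,0.04,0,0,0],
    [1,0,0,0.04,0,0,0],
  ],
)

```text
time_s: 4.2
ee_pos: [0.5789, -0.0403, 0.0732]
eef_rot: [-3.142, 0.0, -0.02]
force: [-0.6, 0.3, 1.1]
grip_width: 0.094
grip_force: 0.0
```

Call:
move_arm(
  increments=[
    [1,0,0,0.03,0,0,0],
    [1,0,0,0,0,0,0],
    [1,0,0,-0.1,0,0,0],
    [1,0,0,-0.4,0,0,0],
    [0.2,0,0,-0.5,0,0,0],
    [0.2,0.5,0,0,0,0,0],
    [0.2,0.5,0,0,0,0,0],
    [0.2,0.54,0,0,0,0,0],
    [0.2,0,0,0.4,0,0,0],
    [0.2,0,0,0,0,0,0],
    [0.2,0,0,0,0,0,0],
  ],
)

```text
time_s: 5.3
ee_pos: [0.6555, -0.0419, 0.1019]
eef_rot: [-3.141, 0.001, -0.02]
force: [-0.1, 0.2, 0.8]
grip_width: 0.0413
grip_force: 0.0
```

Run:
```python
from station import ctrl
from h import *
p=ctrl.camera("wrist");cv2.imwrite("pics/w3.png",p["color"])
```

```text
(no output)
```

View pics/w3.png

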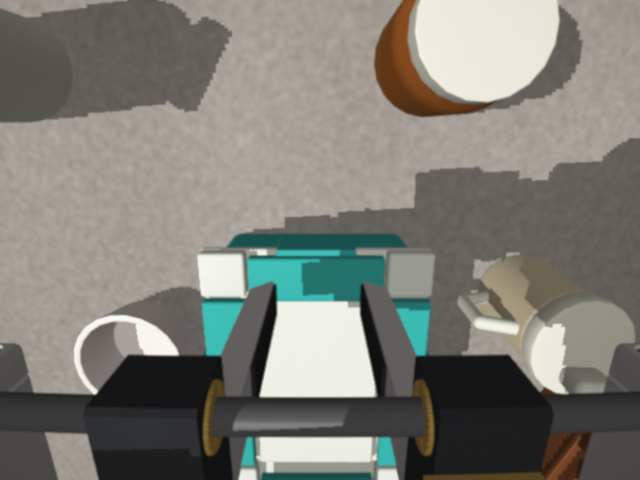

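The long strips now look level with the corners, and the fingertips (262,287 and 375,287 px) are over the back strip (rows 257-298). Next I'll press the back section.

Call:
move_arm(
  increments=[
    [0.2,0,0,0.15,0,0,0],
    [0.2,0,0,0.15,0,0,0],
    [0.2,0,0,0.1,0,0,0],
    [0.2,0,0,0.06,0,0,0],
    [0.2,0,0,0.06,0,0,0],
    [0.2,0,0,0.04,0,0,0],
    [0.2,0,0,0.03,0,0,0],
    [0.2,0,0,0,0,0,0],
  ],
)

```text
time_s: 6.15
ee_pos: [0.656, -0.0419, 0.0724]
eef_rot: [-3.142, -0.0, -0.02]
force: [0.4, 0.8, -0.7]
grip_width: 0.0188
grip_force: 0.0
```

Call:
move_arm(
  increments=[
    [0.2,0,0,-0.1,0,0,0],
    [0.2,0,0,-0.5,0,0,0],
    [0.2,-0.6,0,0,0,0,0],
    [0.2,-0.7,0,0,0,0,0],
    [0.2,-0.7,0,0,0,0,0],
    [0.2,-0.6,0,0,0,0,0],
    [0.2,-0.48,0,0,0,0,0],
    [0.2,0,0,0,0,0,0],
    [0.2,0,0,0.2,0,0,0],
    [0.2,0,0,0.1,0,0,0],
    [0.2,0,0,0.1,0,0,0],
    [0.2,0,0,0.07,0,0,0],
    [0.2,0,0,0.06,0,0,0],
    [0.2,0,0,0.05,0,0,0],
    [0.2,0,0,0.03,0,0,0],
    [0.2,0,0,0,0,0,0],
  ],
)

```text
time_s: 7.75
ee_pos: [0.502, -0.0388, 0.0722]
eef_rot: [3.142, 0.0, -0.02]
force: [-2.8, 1.1, 5.4]
grip_width: 0.0189
grip_force: 2.7
```

Call:
move_arm(
  increments=[
    [0.2,0,0,0.03,0,0,0],
    [0.2,0,0,0,0,0,0],
  ],
)

```text
time_s: 7.95
ee_pos: [0.5022, -0.0388, 0.0719]
eef_rot: [3.141, -0.001, -0.02]
force: [-8.3, 1.0, 22.1]
grip_width: 0.0188
grip_force: 11.3
```

Firm contact at 72 mm, so the section is shut. I'll lift, back off and look.

Call:
move_arm(
  increments=[
    [0.2,0,0,-0.1,0,0,0],
    [0.2,0,0,-0.5,0,0,0],
    [0.2,0,0,-0.8,0,0,0],
    [0.2,0,0,-0.8,0,0,0],
    [0.2,0,0,-0.8,0,0,0],
    [0.2,-0.5,0,-0.5,0,0,0],
    [0.2,-0.5,0,0,0,0,0],
    [0.2,0,0,0,0,0,0],
    [0.2,0,0,0,0,0,0],
  ],
)

```text
time_s: 8.85
ee_pos: [0.4521, -0.0378, 0.2456]
eef_rot: [3.142, -0.001, -0.02]
force: [0.2, -0.4, -0.6]
grip_width: 0.0188
grip_force: 0.0
```

Run:
```python
from station import ctrl
from h import *
from scipy.spatial.transform import Rotation as R
o=ctrl.get_obs();p=ctrl.camera("wrist");T=np.eye(4);T[:3,:3]=R.from_euler("xyz",o["eef_rot"]).as_matrix();T[:3,3]=o["ee_pos"]
pose=T@p["tool_from_camera"];m=teal(p["color"]);n,l,s,c=cv2.connectedComponentsWithStats(m)
print(o["ee_pos"],o["force"])
for i in range(1,n):
    if s[i,4]>300:print(s[i],toplane([c[i]],p,pose,.072))
a=p["color"]
b=ctrl.camera("scene")["color"][215:305,260:390];b=cv2.resize(b,None,fx=5,fy=5,interpolation=cv2.INTER_CUBIC)
cv2.imwrite("pics/w4.png",a);cv2.imwrite("pics/s4.png",b)
```

```text
[ 0.45214207 -0.0377759   0.24558983] [ 0.17997025 -0.41898597 -0.55734093]
[ 231    0   38  149 4732] [[0.5814006  0.01599986]]
[ 364    0   39  149 4744] [[ 0.57976168 -0.09527169]]
[ 275  155   84   33 2566] [[ 0.49910264 -0.03804822]]
```

View pics/w4.png

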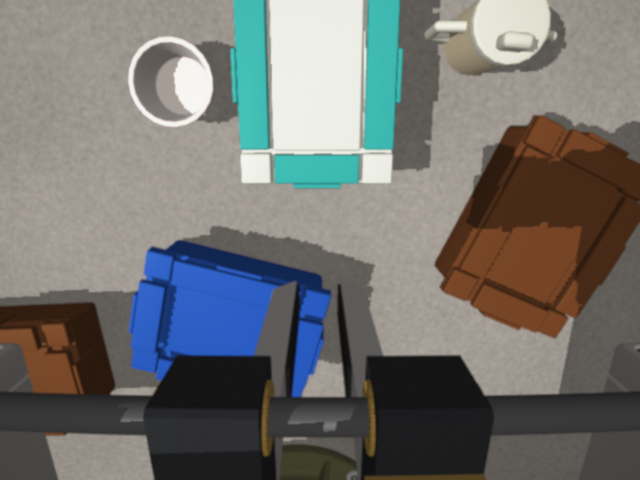

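View pics/s4.png

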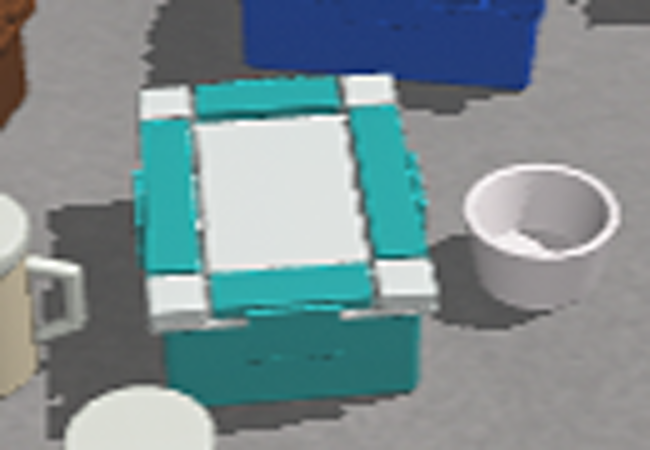

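In the scene crop all four strips are level with the white corners, and the wrist view shows the box and its neighbours where they were. Handing in.

```bash
python3 -c "
from station import ctrl
print(ctrl.hand_in())"
```

```text
the job is handed in; nothing more can be done
None
```

I pressed all four rim sections of the turquoise lunch box, they look flush with the corners in the final pictures, the box moved about 1 mm at most by my measurements, and the job is handed in with the hand clear at about 9 s; no verdict was returned.

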